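Lever open the dish case and stack a dish

ROBOT

A 6-joint arm with a two-finger parallel gripper is mounted at the origin on the work surface. World frame = base frame: x ahead of the robot, y to its left, z up, the work surface at z = 0. Lengths are in m, angles in rad, forces in N, time in s.
With the tool pointing down it reaches from about 0.4 to 0.825 m from the base axis. Payload 7 kg.
Tool frame: the origin (TCP) lies on the centre line of the jaws, within the pads' length; the fingertips stand 22 mm ahead of it and the grasp point (between the pads) lies 3 mm ahead of it; z points along the fingers, y is the line along which they close (so a half turn about z gives the same grasp; the last joint's range is limited). The gripper opens to 88 mm and grips with 3 to 60 N. Pads are 19 mm wide; open, the fingers measure 130 mm over their backs; the gripper's body (78 mm by 193 mm) begins 47 mm behind the grasp point.
Start: joints at [1.504, 0.359, 0.012, 0, -1.224, -0.288], TCP at [0.235, 0.633, 0.249] pointing down, gripper open.
Joint ranges: [-3.07, 3.07], [-1.43, 2.12], [-1.02, 1.25], [-3.03, 1.67], [-3.05, -0], [-3.03, 3.03]. Speed limits (rad/s): [2.39, 2.39, 3.01, 3.14, 3.14, 3.14].

INTERFACE

Orientations are given as [roll, pitch, yaw] about the fixed x, y, z axes, in that order (R = Rz(yaw) Ry(pitch) Rx(roll)).
In Python, from station import arm gives the robot as it stands.
- The arm moves only by the tool arm_command, never from a script. Its argument "series" is one flat list of numbers, 7 for each row, row after row: the turn, a rotation vector about the tool's x, y, z each as a share of 90 degrees, from -1 to 1, then the shift along the tool's x, y, z each as a share of 0.1 m, from -1 to 1, then the opening, from 0 (shut) to 1 (fully open). A call has 1 to 8 rows; each row is the pose to reach, as a shift and turn from the pose commanded when the call began, along the tool's axes at that moment; what a row does not reach only later rows make up. A row lasts 1/8 s, in which the tool goes at most 62.5 mm and 10.7 degrees, less where a joint would pass 70% of its speed; a pose out of reach is approached as far as the arm can. A call with a number of a shift or a turn outside -1 to 1 is refused whole. A call with a gripper value outside its range is refused whole. The fingers move at their own pace and stop on an object; "force" is the grip in N (left out, the last holds). Time passes only in rows, so rows that repeat a pose let the fingers close. It gives the time, the measured TCP pose, the force, the opening and the grip force at its end, in the units of the state.
- arm.get_state(): the state, without advancing time (a new reading comes with each control period).
- arm.grab_frame(name): name is "side" or "top"; returns the picture (480x640x3 uint8, blue, green, red); there is no depth.
- arm.camera_model(name): a dict with "fovy" (degrees; the focal length in pixels is half the picture's height over the tangent of half this angle, whatever the lens; pixels are square), "cx", "cy" (the principal point, pixels), "pose" (4x4, takes a point from camera to world coordinates). Camera axes: x right, y down, z forward; pixel columns grow to the right and rows downward; lengths in m; the calibration is good to about 2 mm. A picture is of the moment at which its call begins. camera_model takes no time and is no camera call.
- arm.job_done(): hands the job in; it is judged then, once.
The state is a dict: "t": time; "q": joint angles; "qd": joint speeds; "joint_efforts": joint torques, N m; "eef_pos": TCP position; "ee_rot": TCP orientation; "force": force on the tool from outside, world axes, zero at the start; "moment": the same for the moment, N m; "width": finger opening in m; "gripper_force": force on a finger pad.
Only numpy, scipy, OpenCV 4.12 (cv2) and the standard library are available. Lean on these libraries where they do the work, as an engineer would, in place of code of your own. Each camera call takes 0.05 s, during which the arm holds its last target. There are 200 camera calls.

TASK

Take the spatula from its sloped rest, slip its blade into the slot between the case's front ledge and its lid, and lever the lid up over the ledge, then swing it open with the spatula until it stands upright or beyond; the gripper itself must not touch the lid. Lay the spatula flat on the open bench, then stack the loose dish squarely on top of the two dishes in the case, leaving those two, the beakers and the scoop where they are and the lid open.

Things in the scene. Friction and masses are not known exactly. Their poses are not given: they have to be found in the camera images.
- case: Fixed steel dish case, 140 mm deep (x) by 190 wide (y), rim at 99 mm, walls 4 mm. Origin: centre of its underside; z up; x from its front (ledge side) to its hinge side. Inside floor 40 mm above the bench (132 x 182 mm). The middle 90 mm of the front wall is 6 mm lower than the rim: a slot 6 mm high stays open under the closed lid, right above the ledge.
- ledge (a point): Small fixed dark steel ledge outside the case's front wall, the fulcrum for a blade: 88 mm wide, sticks out 14 mm, 6 mm thick. The point: middle of its inner edge, on its top face, 93 mm above the bench, below the closed lid's front edge; axes as the case. Its top is level with the slot's bottom.
- hinge (a point): The case's flat aluminium lid, 140 x 190 x 5 mm, no handle, front edge flush with the front wall's outside. The point: fixed on the case, middle of the hinge line (70 mm behind the case's centre, 99 mm above the bench), at the lid's underside; axes as the case; the closed lid reaches 140 mm to -x.
- lid_edge (a point): Middle of the lid's front edge, at the underside (140 mm from the hinge line).
- lid (a joint): Lid angle: 0 closed, grows as it opens upward about the far edge, 1.57 upright, stop at 1.8. The hinge is stiff (0.30 N m of friction; with the 0.18 kg lid's weight about 3 N at the front edge): the lid stays at whatever angle it is left. Nothing else latches it.
- spatula: Spatula, 170 mm, 0.11 kg: wooden handle 95 long, 16 wide, 14 thick; straight stiff steel blade 75 long, 22 wide, 3 thick. Origin: on the handle's centre line, 15 mm behind the blade's start, where to grip it (across the 16 mm). x along the blade to its tip (90 mm on), y across the blade, z out of its flat face. The handle ends 80 mm behind. Starts in the sloped rest.
- blade_tip (a point): Middle of the blade's end edge, at mid thickness.
- rest: Fixed white sloped rest, base 170 x 70 mm. Holds the spatula at 30 degrees, blade high, to the rest's +x, handle end low on a stop. Origin: base's underside, below the spatula's origin (starts 62 mm up). Two saddles (34 mm wide, cheeks 10 mm high) bear it 58 mm before and behind; fingers fit between, beside and below the handle. Lift the spatula out square to the slope.
- dish_loose: Closed culture dish, a flat disc 64 mm in diameter (65 over a lid rim that is only seen), 16 mm high, 45 g, clear with tan filling, standing alone on the bench. Origin: centre of its underside; z up.
- dish_top: The upper of two equal dishes (64 x 16 mm) stacked in the middle of the case, under the lid; its top is 72 mm above the bench. Origin: centre of its underside; z up.
- dish_low: The lower dish of that pile, on the case's inner floor. Origin: centre of its underside.
- beaker_a: Bystander: beaker, 52 mm wide, 70 mm high. Origin: centre of its underside.
- beaker_b: Bystander: beaker, 52 mm wide, 70 mm high. Origin: centre of its underside.
- beaker_c: Bystander: beaker, 46 mm wide, 62 mm high. Origin: centre of its underside.
- scoop: Bystander: spoon-shaped scoop, 160 mm long, lying on the bench. Origin: underside, near its middle; x along it.
Things that resemble listed ones, but are neither listed nor needed, are in the scene too. What is shaped like the case but turquoise or yellow is not meant.

How it is judged:
By the outcome, as a careful person would: the job done as asked, in the order asked, and still so for the second after the job is handed in, with the robot touching nothing.
It also fails if it takes over 72 s, if anything falls off the work surface, if the arm or the gripper's body presses on something with over 40 N, if the wrist force passes 120 N, or if a joint passes its speed limit or range.

## Working session

There is one attempt and no reset: what is moved stays moved. The work goes in short steps, Python scripts to look and compute and a tool call to move; the robot and the scene stay as the last step left them, time stands still between calls to the robot, and variables do not carry over. Pictures are saved under pics/ and viewed, at most 14 in all, crops included, and the job is handed in when it is done.

Besides the shell and the picture viewer there is one more tool, called by a JSON object that holds its "name" and its "arguments". arm_command: Moves the arm, as the interface text tells. Its arguments: {"type":"object","properties":{"series":{"type":"array"},"force":{"type":"number"}},"required":["series"]}

```bash
ls; mkdir -p pics; python3 - <<'E'
from station import arm
import cv2,numpy as np
np.set_printoptions(precision=4,suppress=True)
for n in("side","top"):
    cv2.imwrite(f"pics/{n}0.png",arm.grab_frame(n)); m=arm.camera_model(n); print(n,m)
s=arm.get_state(); print({k:s[k] for k in("t","eef_pos","ee_rot","width","q")})
E
```

```text
pics
side {'fovy': 45.456672627494385, 'cx': 319.661109053802, 'cy': 240.6899746072059, 'pose': array([[ 0.9878, -0.0953,  0.1228,  0.3682],
       [-0.1554, -0.6266,  0.7637, -1.0138],
       [ 0.0042, -0.7735, -0.6338,  0.97  ],
       [ 0.    ,  0.    ,  0.    ,  1.    ]])}
top {'fovy': 44.76366280430866, 'cx': 313.06601759679234, 'cy': 239.8709628068757, 'pose': array([[ 0.0235, -0.9904,  0.1361,  0.3278],
       [-0.9995, -0.0203,  0.0248,  0.0181],
       [-0.0218, -0.1366, -0.9904,  1.3919],
       [ 0.    ,  0.    ,  0.    ,  1.    ]])}
{'t': 0.1, 'eef_pos': array([0.2344, 0.6326, 0.2477]), 'ee_rot': array([ 3.1401, -0.0002, -0.3549]), 'width': 0.08737798707013754, 'q': array([ 1.5041,  0.3593,  0.0112, -0.0003, -1.2241, -0.2881])}
```

View pics/side0.png

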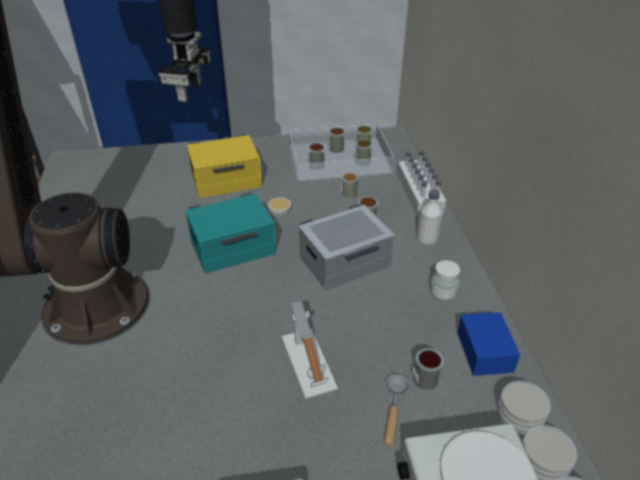

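View pics/top0.png

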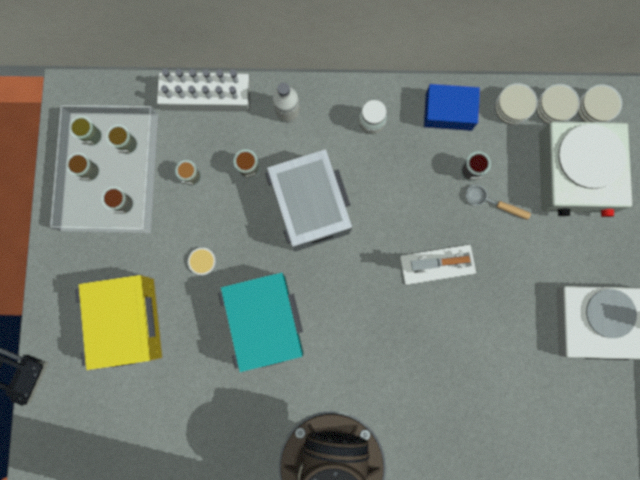

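The side view shows the grey case at about (345,245) and the spatula rest at (308,350). In the top view the grey case is at (308,200), the rest at (438,263) with its blade to the left, and the loose dish at (201,261). I'll enlarge these.

```bash
cat > h.py <<'E'
import numpy as np,cv2
from station import arm
from scipy.spatial.transform import Rotation as R
np.set_printoptions(precision=4,suppress=True)
def cam(n):
    m=arm.camera_model(n); return 240/np.tan(np.radians(m["fovy"]/2)),m["cx"],m["cy"],np.array(m["pose"])
def at_z(n,u,v,z):
    f,cx,cy,P=cam(n); d=P[:3,:3]@[(u-cx)/f,(v-cy)/f,1]; o=P[:3,3]; return o+d*(z-o[2])/d[2]
def proj(n,p):
    f,cx,cy,P=cam(n); c=(np.atleast_2d(p)-P[:3,3])@P[:3,:3]; return np.c_[f*c[:,0]/c[:,2]+cx,f*c[:,1]/c[:,2]+cy]
def tri(a,b):
    A=[];B=[]
    for n,(u,v) in (("side",a),("top",b)):
        f,cx,cy,P=cam(n); d=P[:3,:3]@[(u-cx)/f,(v-cy)/f,1]; d/=np.linalg.norm(d); M=np.eye(3)-np.outer(d,d); A.append(M);B.append(M@P[:3,3])
    return np.linalg.solve(A[0]+A[1],B[0]+B[1])
def crop(im,x,y,w,h,s): return cv2.resize(im[y:y+h,x:x+w],None,fx=s,fy=s,interpolation=cv2.INTER_CUBIC)
E
python3 - <<'E'
import cv2,numpy as np
from h import crop
s=cv2.imread("pics/side0.png");t=cv2.imread("pics/top0.png")
cv2.imwrite("pics/c1.png",cv2.convertScaleAbs(np.vstack([np.hstack([crop(s,295,195,100,75+15,4),crop(t,260,145,100,90,4)])
 ,np.hstack([crop(s,275,295,100,60,4),crop(t,390,235,100,60,4)])]),alpha=1.4))
E
```

```text
(no output)
```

View pics/c1.png

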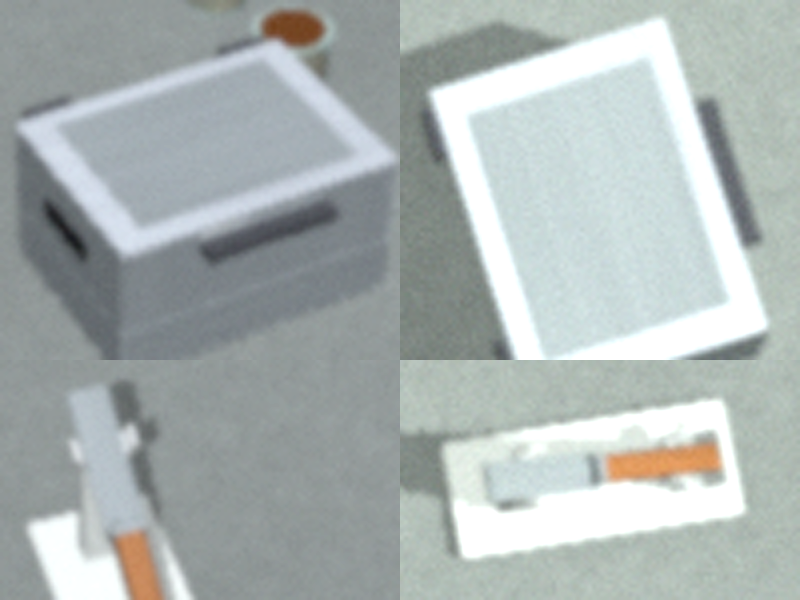

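```bash
cat > fit.py <<'E'
from h import *
from scipy.optimize import least_squares
def fit(obs,x0,base):
    def f(p):
        M=R.from_euler("z",p[2]).as_matrix(); r=[]
        for n,l,uv in obs: r+=list(proj(n,M@(base@np.array(l))+[p[0],p[1],p[3] if len(p)>3 else 0])[0]-uv)
        return np.array(r)
    s=least_squares(f,x0,loss="soft_l1"); print(s.x,np.degrees(s.x[2]),"\n",s.fun.reshape(-1,2)); return s.x
c=[("top",[-.07,-.095,.104],(326.25,149.5)),("top",[.07,-.095,.104],(268,168)),("top",[-.07,.095,.104],(351.75,226.8)),
("side",[.07,-.095,.104],(364.5,205.5)),("side",[.07,.095,.104],(300,227)),("side",[-.07,-.095,.104],(393,234.3)),("side",[-.07,.095,.104],(326.75,258.3))]
print("case");fit(c,[.6,.05,1.9],np.eye(3));fit(c,[.6,.05,1.9,0],np.eye(3))
B=R.from_euler("y",-np.pi/6).as_matrix()
o=lambda x,z:[x,0,z]
s=[("top",o(.09,.0015),(412,265)),("top",o(.015,.004),(441.3,261.8)),("top",o(-.08,.005),(469.8,259.5)),
("side",o(.09,.0),(297,303)),("side",o(.015,.004),(307.5,338.3)),("side",o(-.08,.004),(319,379.5))]
print("spat");fit(s,[.45,-.2,1.6,.062],B)
print("rest corners",[at_z("top",*p,.004)[:2] for p in((401.25,255),(471.25,245),(476.25,273.25),(405.5,284.5))])
print("dish",tri((280,204.5),(201,261)),at_z("top",201,261,.016),at_z("side",280,204.5,.016))
for p in((477,160),(245,157),(186,169)):print(at_z("top",*p,.07))
print("scoop",at_z("top",474,196,.005),at_z("top",530,215,.005))
print("white bottle",at_z("top",373,110,.07),"blue",at_z("top",452,108,.05))
E
python3 fit.py
```

```text
case
[0.6036 0.0601 1.9056] 109.18360517237676 
 [[ 0.0405 -1.3328]
 [-0.2592 -1.189 ]
 [ 0.8341 -0.3741]
 [-1.1551 -0.7319]
 [-2.5489 -1.1709]
 [ 0.6506  0.4525]
 [-2.1622  0.6292]]
[ 0.6042  0.0608  1.9037 -0.0024] 109.07670535874287 
 [[-0.2065 -1.2524]
 [-0.4331 -1.2487]
 [ 0.3825 -0.3901]
 [-0.9686 -0.1584]
 [-2.319  -0.6786]
 [ 0.7139  1.0514]
 [-2.0638  1.1331]]
spat
[ 0.4679 -0.2464  1.7369  0.0608] 99.51815233371289 
 [[ 0.49   -1.0097]
 [-2.1699 -0.5168]
 [ 0.4646 -1.2962]
 [-0.667   0.1468]
 [-1.4505 -1.216 ]
 [-0.3785  3.28  ]]
rest corners [array([ 0.4864, -0.1586]), array([ 0.5139, -0.3251]), array([ 0.4466, -0.336 ]), array([ 0.4162, -0.1689])]
dish [0.4641 0.3194 0.0113] [0.4606 0.3183 0.016 ] [0.4667 0.3132 0.016 ]
[ 0.7042 -0.3247  0.07  ]
[0.702  0.2152 0.07  ]
[0.6707 0.3526 0.07  ]
scoop [ 0.6332 -0.333   0.005 ] [ 0.5892 -0.4658  0.005 ]
white bottle [ 0.8213 -0.0828  0.07  ] blue [ 0.8366 -0.2725  0.05  ]
```

```bash
python3 - <<'E'
from h import *
t=cv2.GaussianBlur(cv2.imread("pics/top0.png"),(0,0),1.5).astype(float).sum(2)
# far table edge: row of max |dv| near 60..85
pts=[]
for u in list(range(60,150,10))+list(range(260,420,10))+list(range(420,636,12)):
    g=np.abs(np.diff(t[55:88,u])); pts.append((u,55+g.argmax()+.5))
pts=np.array(pts);p=np.polyfit(pts[:,0],pts[:,1],2);l=np.polyfit(pts[:,0],pts[:,1],1);print(p,(pts[:,1]-np.polyval(l,pts[:,0])).round(1))
print("base",proj("top",[[0,0,0],[0,0,.2]]),proj("side",[[0,0,0],[0,0,.2]]),"tip",proj("side",[.2344,.6326,.2257]),proj("top",[.2344,.6326,.2257]))
a=cv2.imread("pics/side0.png");b=cv2.imread("pics/top0.png")
cv2.imwrite("pics/c2.png",cv2.convertScaleAbs(np.vstack([np.hstack([crop(a,140,40,90,70,4),crop(b,0,335,60,70,4)]),np.hstack([crop(a,250,185,75,50,4),crop(b,170,235,75,50,4)])]),alpha=1.6))
E
```

```text
[ 0.      0.0166 66.9919] [ 1.4  2.1  0.8  0.5  0.2  0.9  0.6  0.3  6.  -1.7 -2.  -2.3 -2.6 -2.9
 -3.2 -3.5 -3.8 -4.1 -3.4 -3.7 -4.  -4.3 -4.7 -5.   8.7  8.4  5.1  5.7
  6.3  7.  -5.4  5.2 -7.1  1.5  4.1  4.8  2.4  1.   3.7 -7.7  0.9  2.6
 -8.8]
base [[330.8554 465.0256]
 [331.7185 490.2836]] [[ 95.6986 304.7062]
 [ 72.7645 238.5477]] tip [[188.8126  92.4403]] [[ 15.5189 360.364 ]]
```

View pics/c2.png

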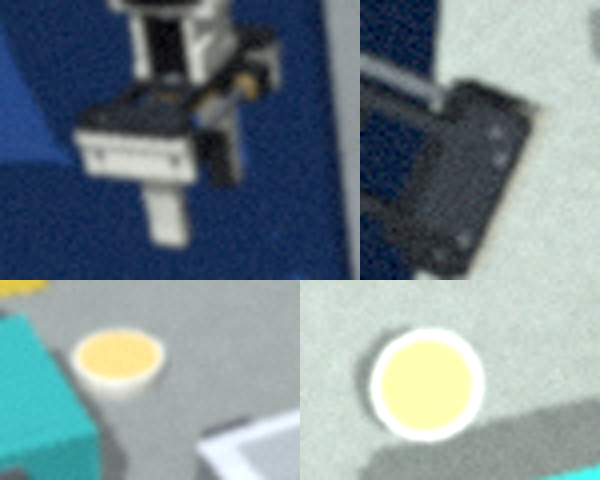

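The fingertips in the side view are at about (189,93.5), against a predicted (188.8,92.4), so the calibration holds. The dish top is at side (279.5,204) and top (202,261). Now a planner that prints moves for me to write out.

```bash
cat > plan.py <<'E'
from h import *
FLIP=R.from_euler("y",np.pi)
OFF=.012   # handle centre lies this far ahead of the TCP
def spat(o,yaw,pitch,off=None):   # spatula origin, yaw deg, pitch deg (blade up +) -> TCP pose
    r=R.from_euler("zy",[yaw,-pitch],degrees=True)
    return np.array(o)+r.apply([0,0,OFF if off is None else off]),r*FLIP
def now():
    s=arm.get_state(); print("t %.2f"%s["t"],s["eef_pos"],s["ee_rot"],"w %.4f"%s["width"],"F",s["force"]); return np.array(s["eef_pos"]),R.from_euler("xyz",s["ee_rot"])
def plan(p,r,wps,fine=3):
    for tag,P,Q in wps:
        for k in range(20):
            dv=(r.inv()).apply(P-p)/.1; w=(r.inv()*Q).as_rotvec()/(np.pi/2)
            s=min(1,1/max(1e-9,abs(dv).max()),1/max(1e-9,np.linalg.norm(w)*90/80)); last=s>=.999
            d=np.round(dv*s,fine if last else 2); w=np.round(w*s,fine if last else 2)
            n=int(np.ceil(max(np.linalg.norm(d)*100/60,np.linalg.norm(w)*90/10.5)))+(1 if last else 0)
            print(tag,"rows",n,list(w),list(d)); p=p+r.apply(d*.1); r=r*R.from_rotvec(w*np.pi/2)
            if last: break
    return p,r
E
python3 - <<'E'
from plan import *
p,r=now()
o=np.array([.468,-.2465,.062]);g,q=spat(o,99.5,30);zs=R.from_euler("zy",[99.5,-30],degrees=True).apply([0,0,1])
print(g,zs)
mid=R.from_euler("xyz",[np.pi,0,-1.0])
plan(p,r,[("via",np.array([.55,.2,.25]),mid),("pre",g+.1*zs,q),("grasp",g,q)])
E
```

```text
t 0.10 [0.2344 0.6326 0.2477] [ 3.1401 -0.0002 -0.3549] w 0.0874 F [-0.5677 -1.2152 -1.045 ]
[ 0.462  -0.2465  0.0724] [-0.5   -0.     0.866]
via rows 2 [np.float64(0.0), np.float64(-0.0), np.float64(0.09)] [np.float64(1.0), np.float64(0.66), np.float64(-0.0)]
via rows 2 [np.float64(0.0), np.float64(-0.0), np.float64(0.09)] [np.float64(1.0), np.float64(0.48), np.float64(-0.0)]
via rows 2 [np.float64(0.0), np.float64(-0.0), np.float64(0.08)] [np.float64(1.0), np.float64(0.31), np.float64(-0.01)]
via rows 2 [np.float64(0.0), np.float64(-0.0), np.float64(0.08)] [np.float64(1.0), np.float64(0.18), np.float64(-0.0)]
via rows 3 [np.float64(0.001), np.float64(-0.001), np.float64(0.071)] [np.float64(0.983), np.float64(0.051), np.float64(-0.008)]
pre rows 3 [np.float64(0.09), np.float64(0.03), np.float64(0.07)] [np.float64(0.84), np.float64(1.0), np.float64(0.25)]
pre rows 3 [np.float64(0.09), np.float64(0.04), np.float64(0.07)] [np.float64(1.0), np.float64(0.99), np.float64(0.17)]
pre rows 3 [np.float64(0.09), np.float64(0.03), np.float64(0.07)] [np.float64(1.0), np.float64(0.81), np.float64(0.09)]
pre rows 3 [np.float64(0.043), np.float64(0.023), np.float64(0.04)] [np.float64(0.603), np.float64(0.4), np.float64(0.024)]
grasp rows 3 [np.float64(0.0), np.float64(-0.0), np.float64(0.0)] [np.float64(-0.001), np.float64(-0.0), np.float64(1.0)]
```

```bash
sed -i 's/"zy"/"ZY"/; s/list(w),list(d)/w.tolist(),d.tolist()/' plan.py
python3 - <<'E'
from plan import *
p,r=now()
o=np.array([.468,-.2465,.062]);g,q=spat(o,99.5,30);zs=R.from_euler("ZY",[99.5,-30],degrees=True).apply([0,0,1])
print(g,zs)
mid=R.from_euler("xyz",[np.pi,0,-1.0])
plan(p,r,[("via",np.array([.55,.2,.25]),mid),("pre",g+.1*zs,q)])
E
```

```text
t 0.10 [0.2344 0.6326 0.2477] [ 3.1401 -0.0002 -0.3549] w 0.0874 F [-0.5677 -1.2152 -1.045 ]
[ 0.469  -0.2524  0.0724] [ 0.0825 -0.4931  0.866 ]
via rows 2 [0.0, -0.0, 0.09] [1.0, 0.66, -0.0]
via rows 2 [0.0, -0.0, 0.09] [1.0, 0.48, -0.0]
via rows 2 [0.0, -0.0, 0.08] [1.0, 0.31, -0.01]
via rows 2 [0.0, -0.0, 0.08] [1.0, 0.18, -0.0]
via rows 3 [0.001, -0.001, 0.071] [0.983, 0.051, -0.008]
pre rows 3 [0.02, -0.09, 0.07] [1.0, 0.87, 0.24]
pre rows 3 [0.01, -0.08, 0.06] [1.0, 0.68, 0.05]
pre rows 2 [0.02, -0.07, 0.05] [1.0, 0.55, -0.08]
pre rows 2 [0.01, -0.07, 0.05] [1.0, 0.45, -0.2]
pre rows 2 [0.008, -0.019, 0.021] [0.3, 0.115, -0.095]
```

{"name": "arm_command", "arguments": {"series": [0, 0, 0.09, 1, 0.66, 0, 0.6, 0, 0, 0.09, 1, 0.66, 0, 0.6, 0, 0, 0.09, 1, 0.66, 0, 0.6], "force": 50}}

```text
t: 0.48
eef_pos: [0.307, 0.5334, 0.2488]
ee_rot: [3.141, -0.0, -0.499]
force: [-0.5, 0.5, -0.2]
width: 0.0629
gripper_force: 0.0
```

{"name": "arm_command", "arguments": {"series": [0, 0, 0.09, 1, 0.48, 0, 0.6, 0, 0, 0.09, 1, 0.48, 0, 0.6, 0, 0, 0.09, 1, 0.48, 0, 0.6]}}

```text
t: 0.85
eef_pos: [0.3715, 0.4446, 0.2486]
ee_rot: [3.141, 0.0, -0.64]
force: [-0.3, 0.4, 0.8]
width: 0.0527
gripper_force: 0.0
```

{"name": "arm_command", "arguments": {"series": [0, 0, 0.08, 1, 0.31, 0, 0.6, 0, 0, 0.08, 1, 0.31, 0, 0.6, 0, 0, 0.08, 1, 0.31, 0, 0.6]}}

```text
t: 1.23
eef_pos: [0.4331, 0.3611, 0.2484]
ee_rot: [3.141, -0.0, -0.765]
force: [-0.7, -0.4, 0.3]
width: 0.0529
gripper_force: 0.0
```

{"name": "arm_command", "arguments": {"series": [0, 0, 0.08, 1, 0.18, 0, 0.6, 0, 0, 0.08, 1, 0.18, 0, 0.6, 0, 0, 0.08, 1, 0.18, 0, 0.6]}}

```text
t: 1.6
eef_pos: [0.4929, 0.2795, 0.2482]
ee_rot: [3.141, -0.0, -0.891]
force: [-0.8, 0.2, -0.2]
width: 0.0527
gripper_force: 0.0
```

{"name": "arm_command", "arguments": {"series": [0, 0, 0.07, 0.98, 0.05, 0, 0.6, 0, 0, 0.07, 0.98, 0.05, 0, 0.6, 0, 0, 0.07, 0.98, 0.05, 0, 0.6]}}

```text
t: 1.98
eef_pos: [0.5507, 0.2008, 0.2481]
ee_rot: [3.141, -0.0, -1.0]
force: [-0.6, -0.0, -1.2]
width: 0.0525
gripper_force: 0.0
```

{"name": "arm_command", "arguments": {"series": [0.02, -0.09, 0.07, 1, 0.87, 0.24, 0.6, 0.02, -0.09, 0.07, 1, 0.87, 0.24, 0.6, 0.02, -0.09, 0.07, 1, 0.87, 0.24, 0.6]}}

```text
t: 2.35
eef_pos: [0.53, 0.0684, 0.224]
ee_rot: [-3.119, 0.143, -1.109]
force: [0.2, 0.4, 0.6]
width: 0.0526
gripper_force: 0.0
```

{"name": "arm_command", "arguments": {"series": [0.01, -0.08, 0.06, 1, 0.68, 0.05, 0.6, 0.01, -0.08, 0.06, 1, 0.68, 0.05, 0.6, 0.01, -0.08, 0.06, 1, 0.68, 0.05, 0.6]}}

```text
t: 2.72
eef_pos: [0.5139, -0.0499, 0.2028]
ee_rot: [-3.124, 0.271, -1.204]
force: [0.8, -0.1, -0.2]
width: 0.0523
gripper_force: 0.0
```

{"name": "arm_command", "arguments": {"series": [0.02, -0.07, 0.05, 1, 0.55, -0.08, 0.6, 0.02, -0.07, 0.05, 1, 0.55, -0.08, 0.6, 0.02, -0.07, 0.05, 1, 0.55, -0.08, 0.6]}}

```text
t: 3.1
eef_pos: [0.4986, -0.1609, 0.1824]
ee_rot: [-3.118, 0.383, -1.283]
force: [0.4, 0.9, 0.7]
width: 0.0524
gripper_force: 0.0
```

{"name": "arm_command", "arguments": {"series": [0.01, -0.07, 0.05, 1, 0.45, -0.2, 0.6, 0.01, -0.07, 0.05, 1, 0.45, -0.2, 0.6, 0.01, -0.07, 0.05, 1, 0.45, -0.2, 0.6]}}

```text
t: 3.48
eef_pos: [0.4838, -0.2695, 0.1623]
ee_rot: [-3.139, 0.494, -1.368]
force: [0.5, 0.7, -0.1]
width: 0.0526
gripper_force: 0.0
```

```bash
python3 - <<'E'
from plan import *
p,r=now()
g,q=spat([.468,-.2465,.062],99.5,30);zs=R.from_euler("ZY",[99.5,-30],degrees=True).apply([0,0,1])
plan(p,r,[("pre",g+.1*zs,q),("pre2",g+.05*zs,q)])
E
```

```text
t 3.48 [ 0.4838 -0.2695  0.1623] [-3.1387  0.4943 -1.3681] w 0.0526 F [ 0.479   0.7024 -0.1122]
pre rows 2 [0.01, -0.019, 0.021] [0.282, 0.129, -0.115]
pre2 rows 2 [-0.0, 0.0, -0.0] [0.001, 0.0, 0.5]
```

{"name": "arm_command", "arguments": {"series": [0.01, -0.019, 0.021, 0.282, 0.129, -0.115, 0.6, 0.01, -0.019, 0.021, 0.282, 0.129, -0.115, 0.6, 0.01, -0.019, 0.021, 0.282, 0.129, -0.115, 0.6]}}

```text
t: 3.85
eef_pos: [0.4778, -0.2992, 0.1609]
ee_rot: [-3.138, 0.523, -1.401]
force: [-0.1, 0.3, -0.1]
width: 0.0524
gripper_force: 0.0
```

{"name": "arm_command", "arguments": {"series": [0, 0, 0, 0, 0, 0.5, 0.6, 0, 0, 0, 0, 0, 0.5, 0.6, 0, 0, 0, 0, 0, 0.5, 0.6]}}

```text
t: 4.22
eef_pos: [0.4736, -0.2756, 0.1182]
ee_rot: [-3.138, 0.522, -1.401]
force: [0.0, -0.3, 0.1]
width: 0.0522
gripper_force: 0.0
```

```bash
python3 - <<'E'
from plan import *
p,r=now()
a=arm.grab_frame("side");b=arm.grab_frame("top");cv2.imwrite("pics/side1.png",a);cv2.imwrite("pics/top1.png",b)
cv2.imwrite("pics/c3.png",cv2.convertScaleAbs(np.hstack([crop(a,255,285,100,120,4),crop(b,390,220,100,120,4)]),alpha=1.4))
tip=p+r.apply([0,0,.022]); print(proj("side",[tip+r.apply([0,s*.026,0]) for s in(1,-1)]),proj("top",[tip]))
E
```

```text
t 4.22 [ 0.4736 -0.2756  0.1182] [-3.1378  0.5224 -1.4005] w 0.0522 F [ 0.0349 -0.3377  0.0912]
[[298.2092 341.8732]
 [323.1526 335.4836]] [[454.731  257.7819]]
```

View pics/c3.png

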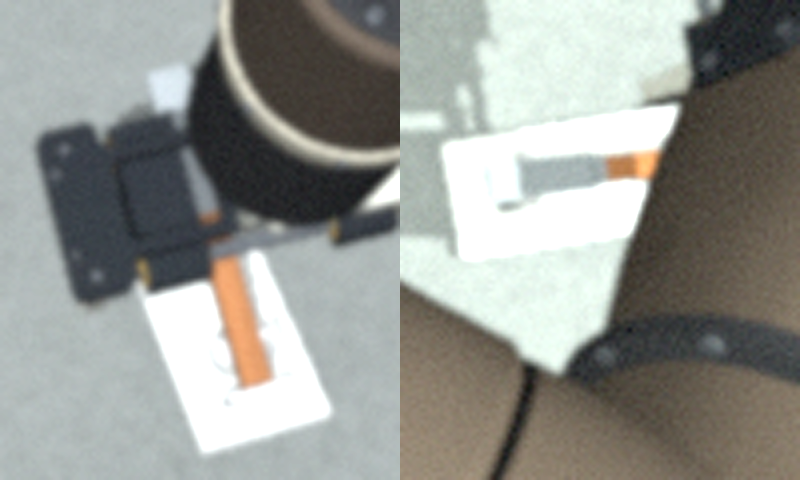

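The gripper straddles the handle, which runs along (215,255) to (255,380) in the side crop. Descend and close.

{"name": "arm_command", "arguments": {"series": [0, 0, 0, 0, 0, 0.49, 0.6, 0, 0, 0, 0, 0, 0.49, 0.6, 0, 0, 0, 0, 0, 0.49, 0.6]}}

```text
t: 4.7
eef_pos: [0.4695, -0.2529, 0.0758]
ee_rot: [-3.137, 0.522, -1.402]
force: [0.3, -0.6, 0.7]
width: 0.0527
gripper_force: 0.0
```

{"name": "arm_command", "arguments": {"series": [0, 0, 0, 0, 0, 0, 0.1, 0, 0, 0, 0, 0, 0, 0.1, 0, 0, 0, 0, 0, 0, 0.1, 0, 0, 0, 0, 0, 0, 0.1, 0, 0, 0, 0, 0, 0, 0.1], "force": 50}}

```text
t: 5.32
eef_pos: [0.4687, -0.2522, 0.0749]
ee_rot: [-3.138, 0.523, -1.403]
force: [0.3, -0.3, 1.1]
width: 0.0151
gripper_force: 50.0
```

```bash
cat >> plan.py <<'E'
CP=np.array([.604,.0605,0]);CY=109.1;CR=R.from_euler("z",CY,degrees=True)
def cs(x,z,pitch,y=0): return spat(CP+CR.apply([x,y,z]),CY,pitch,.014)   # spatula origin in case axes
E
python3 - <<'E'
from plan import *
p,r=now()
plan(p,r,[("lift",p+r.apply([0,0,-.09]),r),("pre",*cs(-.220,.15,0)),("pre2",*cs(-.185,.106,0))])
E
```

```text
t 5.33 [ 0.4687 -0.2522  0.0749] [-3.1384  0.5235 -1.4031] w 0.0151 F [ 0.303  -0.3055  1.1229]
lift rows 3 [0.0, 0.0, 0.0] [-0.0, -0.0, -0.9]
pre rows 2 [-0.01, 0.15, -0.05] [-0.47, -1.0, 0.22]
pre rows 2 [-0.02, 0.14, -0.04] [-0.41, -1.0, 0.09]
pre rows 2 [-0.0, 0.042, -0.014] [-0.091, -0.272, -0.01]
pre2 rows 2 [-0.0, 0.0, 0.0] [-0.35, -0.0, 0.441]
```

{"name": "arm_command", "arguments": {"series": [0, 0, 0, 0, 0, -0.3, 0.1, 0, 0, 0, 0, 0, -0.9, 0.1, 0, 0, 0, 0, 0, -0.9, 0.1]}}

```text
t: 5.7
eef_pos: [0.4778, -0.2996, 0.1563]
ee_rot: [-3.133, 0.518, -1.401]
force: [0.5, 0.0, -1.2]
width: 0.0157
gripper_force: 50.0
```

{"name": "arm_command", "arguments": {"series": [-0.01, 0.15, -0.05, -0.47, -1, 0.22, 0.1, -0.01, 0.15, -0.05, -0.47, -1, 0.22, 0.1, -0.01, 0.15, -0.05, -0.47, -1, 0.22, 0.1]}}

```text
t: 6.08
eef_pos: [0.568, -0.2254, 0.1576]
ee_rot: [-3.12, 0.286, -1.315]
force: [-0.9, 0.1, -1.4]
width: 0.0159
gripper_force: 50.0
```

{"name": "arm_command", "arguments": {"series": [-0.02, 0.14, -0.04, -0.41, -1, 0.09, 0.1, -0.02, 0.14, -0.04, -0.41, -1, 0.09, 0.1, -0.02, 0.14, -0.04, -0.41, -1, 0.09, 0.1]}}

```text
t: 6.45
eef_pos: [0.654, -0.1613, 0.1612]
ee_rot: [3.14, 0.067, -1.255]
force: [-1.1, -0.4, -1.8]
width: 0.0158
gripper_force: 50.0
```

{"name": "arm_command", "arguments": {"series": [0, 0.042, -0.014, -0.091, -0.272, -0.01, 0.1, 0, 0.042, -0.014, -0.091, -0.272, -0.01, 0.1, 0, 0.042, -0.014, -0.091, -0.272, -0.01, 0.1]}}

```text
t: 6.82
eef_pos: [0.6749, -0.1477, 0.1631]
ee_rot: [3.14, 0.002, -1.238]
force: [-0.9, -0.3, -0.5]
width: 0.0152
gripper_force: 50.0
```

{"name": "arm_command", "arguments": {"series": [0, 0, 0, -0.35, 0, 0.44, 0.1, 0, 0, 0, -0.35, 0, 0.44, 0.1, 0, 0, 0, -0.35, 0, 0.44, 0.1]}}

```text
t: 7.2
eef_pos: [0.6644, -0.1151, 0.1202]
ee_rot: [3.141, 0.0, -1.238]
force: [-0.1, -0.6, -1.6]
width: 0.0156
gripper_force: 50.0
```

```bash
python3 - <<'E'
from plan import *
p,r=now()
plan(p,r,[("chk",*cs(-.185,.106,0))])
a=arm.grab_frame("side");b=arm.grab_frame("top");cv2.imwrite("pics/side2.png",a);cv2.imwrite("pics/top2.png",b)
cv2.imwrite("pics/c4.png",cv2.convertScaleAbs(np.hstack([crop(a,300,190,100,130,4),crop(b,310,130,100,130,4)]),alpha=1.4))
tip=p+r.apply([-.0900,0,.014]); print("tip pred",tip,CR.inv().apply(tip-CP),proj("side",tip),proj("top",tip))
led=CP+CR.apply([[-.084,-.044,.093],[-.084,.044,.093]]);print(proj("side",led),proj("top",led))
E
```

```text
t 7.20 [ 0.6644 -0.1151  0.1202] [ 3.1414  0.0004 -1.2379] w 0.0156 F [-0.0976 -0.5637 -1.5637]
chk rows 2 [0.0, 0.0, -0.0] [-0.007, -0.004, 0.002]
tip pred [ 0.635  -0.0301  0.1062] [-0.0957  0.0003  0.1062] [[365.7416 251.9933]] [[350.0465 183.2501]]
[[378.7398 247.7671]
 [346.7587 259.1097]] [[338.8584 168.1323]
 [350.9292 204.0777]]
```

View pics/c4.png

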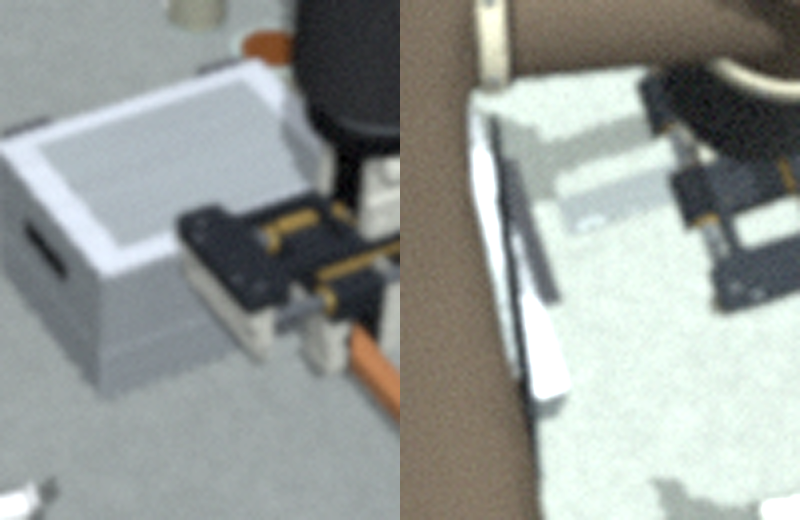

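The tip appears at top (351,182.5), against a predicted (350,183), about 12 mm short of the ledge. I'll move it over the ledge and feel downward.

{"name": "arm_command", "arguments": {"series": [0, 0, 0, -0.2, 0, 0, 0.1, 0, 0, 0, -0.2, 0, 0, 0.1, 0, 0, 0, -0.2, 0, 0.09, 0.1, 0, 0, 0, -0.2, 0, 0.09, 0.1]}}

```text
t: 7.8
eef_pos: [0.6577, -0.0953, 0.1101]
ee_rot: [3.141, 0.001, -1.238]
force: [0.1, 0.5, -0.4]
width: 0.0154
gripper_force: 50.0
```

{"name": "arm_command", "arguments": {"series": [0, 0, 0, 0, 0, 0.01, 0.1, 0, 0, 0, 0, 0, 0.01, 0.1]}}

```text
t: 8.05
eef_pos: [0.6579, -0.0954, 0.1099]
ee_rot: [3.141, 0.0, -1.237]
force: [-0.2, 0.0, -0.3]
width: 0.0152
gripper_force: 50.0
```

{"name": "arm_command", "arguments": {"series": [0, 0, 0, 0, 0, 0.01, 0.1, 0, 0, 0, 0, 0, 0.01, 0.1]}}

```text
t: 8.3
eef_pos: [0.6581, -0.0954, 0.1092]
ee_rot: [-3.141, 0.0, -1.237]
force: [0.2, 0.8, 1.8]
width: 0.0152
gripper_force: 50.0
```

{"name": "arm_command", "arguments": {"series": [0, 0, 0, 0, 0, 0.007, 0.1, 0, 0, 0, 0, 0, 0.007, 0.1]}}

```text
t: 8.55
eef_pos: [0.6581, -0.0953, 0.1086]
ee_rot: [-3.141, 0.0, -1.237]
force: [-0.5, -0.8, 3.5]
width: 0.0153
gripper_force: 50.0
```

Contact at TCP z ≈ 0.1098. Lift about 1.5 mm above contact and push in step by step.

{"name": "arm_command", "arguments": {"series": [0, 0, 0, 0, 0, -0.024, 0.1, 0, 0, 0, 0, 0, -0.024, 0.1]}}

```text
t: 8.8
eef_pos: [0.6579, -0.0952, 0.1105]
ee_rot: [3.142, 0.001, -1.237]
force: [-0.3, -0.1, -0.5]
width: 0.0157
gripper_force: 50.0
```

{"name": "arm_command", "arguments": {"series": [0, 0, 0, -0.06, 0, 0, 0.1, 0, 0, 0, -0.12, 0, 0, 0.1, 0, 0, 0, -0.12, 0, 0, 0.1]}}

```text
t: 9.18
eef_pos: [0.6538, -0.0833, 0.1106]
ee_rot: [3.141, 0.001, -1.237]
force: [-0.2, -0.1, -1.6]
width: 0.0152
gripper_force: 50.0
```

{"name": "arm_command", "arguments": {"series": [0, 0, 0, -0.1, 0, 0, 0.1, 0, 0, 0, -0.15, 0, 0, 0.1, 0, 0, 0, -0.15, 0, 0, 0.1]}}

```text
t: 9.55
eef_pos: [0.649, -0.0692, 0.1108]
ee_rot: [-3.141, 0.0, -1.237]
force: [0.4, -0.3, -1.1]
width: 0.0157
gripper_force: 50.0
```

{"name": "arm_command", "arguments": {"series": [0, 0, 0, -0.08, 0, 0, 0.1, 0, 0, 0, -0.14, 0, 0, 0.1, 0, 0, 0, -0.14, 0, 0, 0.1]}}

```text
t: 9.93
eef_pos: [0.6444, -0.056, 0.1107]
ee_rot: [-3.142, 0.0, -1.237]
force: [0.6, -0.0, -0.9]
width: 0.0157
gripper_force: 50.0
```

```bash
python3 - <<'E'
from plan import *
p,r=now()
o=p+r.apply([0,0,.0145]); oc=CR.inv().apply(o-CP); print("origin case",oc)
E
```

```text
t 9.93 [ 0.6444 -0.056   0.1107] [-3.1415  0.0005 -1.2367] w 0.0157 F [ 0.6275 -0.0367 -0.8667]
origin case [-0.1233 -0.0001  0.0962]
```

```bash
cat > lever.py <<'E'
from plan import *
OF=.0150
def pose(o,a): return spat(CP+CR.apply([o[0],0,o[1]]),CY,a,OF)
def ax(a): a=np.radians(a); return np.array([np.cos(a),np.sin(a)]),np.array([-np.sin(a),np.cos(a)])
def lever(a,L=.0393): x,z=ax(a); return pose(np.array([-.084,.093])+.0015*z-L*x,a)
def swing(th,a=25,r=.108):
    x,z=ax(a);t=np.radians(th); return pose(np.array([.07-r*np.cos(t),.099+r*np.sin(t)])-.0015*z-.09*x,a)
def rows(p,r,ps):
    for P,Q in ps: print(np.round(np.r_[(r.inv()*Q).as_rotvec()/(np.pi/2),r.inv().apply(P-p)/.1],3).tolist())
E
python3 - <<'E'
from lever import *
p,r=now(); rows(p,r,[lever(a) for a in(5,10,15,20,25)])
E
```

```text
t 9.93 [ 0.6444 -0.056   0.1107] [-3.1415  0.0005 -1.2367] w 0.0157 F [ 0.6275 -0.0367 -0.8667]
[-0.0, -0.055, 0.0, 0.013, 0.001, 0.047]
[-0.0, -0.111, 0.0, 0.023, 0.001, 0.083]
[0.0, -0.166, 0.0, 0.029, 0.001, 0.12]
[0.0, -0.222, 0.0, 0.033, 0.001, 0.157]
[0.0, -0.277, 0.0, 0.033, 0.001, 0.194]
```

{"name": "arm_command", "arguments": {"series": [0, -0.055, 0, 0.013, 0, 0.045, 0.1, 0, -0.111, 0, 0.023, 0, 0.082, 0.1, 0, -0.111, 0, 0.023, 0, 0.082, 0.1]}}

```text
t: 10.3
eef_pos: [0.646, -0.0601, 0.1022]
ee_rot: [-3.141, 0.175, -1.24]
force: [-0.4, -0.3, 0.3]
width: 0.0153
gripper_force: 50.0
```

```bash
python3 - <<'E'
from lever import *
p,r=now(); rows(p,r,[lever(a) for a in(10,15,20,25)])
E
```

```text
t 10.30 [ 0.646  -0.0601  0.1022] [-3.1414  0.1748 -1.24  ] w 0.0153 F [-0.3878 -0.3432  0.2985]
[-0.0, 0.0, -0.002, -0.021, 0.002, 0.001]
[-0.0, -0.055, -0.002, -0.008, 0.002, 0.036]
[-0.001, -0.111, -0.002, 0.002, 0.002, 0.072]
[-0.001, -0.166, -0.002, 0.008, 0.002, 0.109]
```

{"name": "arm_command", "arguments": {"series": [0, -0.055, 0, -0.008, 0, 0.036, 0.1, 0, -0.111, 0, 0.002, 0, 0.072, 0.1, 0, -0.166, 0, 0.008, 0, 0.109, 0.1, 0, -0.166, 0, 0.008, 0, 0.109, 0.1]}}

```text
t: 10.8
eef_pos: [0.6451, -0.0593, 0.0906]
ee_rot: [3.14, 0.434, -1.241]
force: [0.3, -2.9, 1.2]
width: 0.0153
gripper_force: 50.0
```

```bash
python3 - <<'E'
from lever import *
p,r=now(); rows(p,r,[swing(a) for a in(7,10,15,20,25,30,35)])
a=arm.grab_frame("side");b=arm.grab_frame("top");cv2.imwrite("pics/side3.png",a);cv2.imwrite("pics/top3.png",b)
cv2.imwrite("pics/c5.png",cv2.convertScaleAbs(np.hstack([crop(a,290,170,100,130,4),crop(b,250,130,100,130,4)]),alpha=1.4))
E
```

```text
t 10.80 [ 0.6451 -0.0593  0.0906] [ 3.1397  0.434  -1.2406] w 0.0153 F [ 0.2858 -2.9109  1.215 ]
[0.0, -0.001, -0.002, -0.002, -0.004, 0.048]
[0.0, -0.001, -0.002, -0.033, -0.004, 0.001]
[0.0, -0.001, -0.002, -0.09, -0.004, -0.074]
[0.0, -0.001, -0.002, -0.154, -0.003, -0.144]
[0.0, -0.001, -0.002, -0.223, -0.003, -0.207]
[0.0, -0.001, -0.002, -0.298, -0.003, -0.265]
[0.0, -0.001, -0.002, -0.377, -0.003, -0.316]
```

View pics/c5.png

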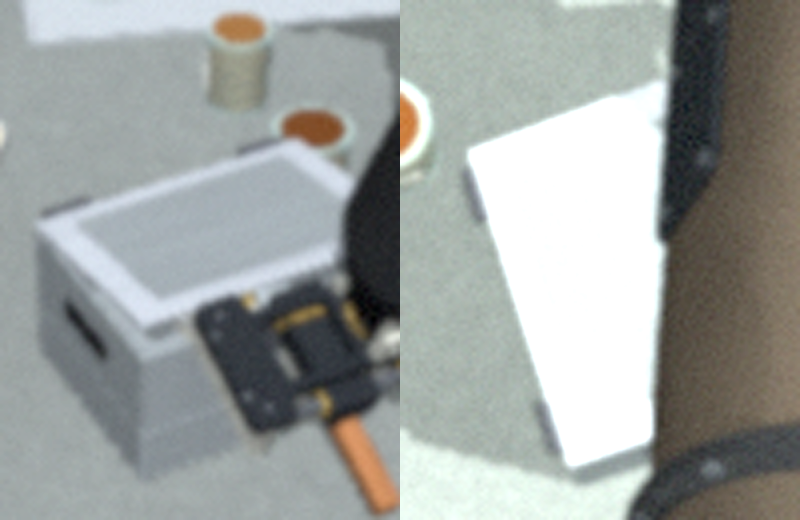

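The lid's front edge is lifted (raised corner at about (155,320) in the side crop, with a visible gap below). Swing on.

{"name": "arm_command", "arguments": {"series": [0, 0, 0, -0.033, 0, 0, 0.1, 0, 0, 0, -0.09, 0, -0.074, 0.1, 0, 0, 0, -0.154, 0, -0.144, 0.1, 0, 0, 0, -0.223, 0, -0.207, 0.1, 0, 0, 0, -0.298, 0, -0.265, 0.1, 0, 0, 0, -0.377, 0, -0.316, 0.1]}}

```text
t: 11.65
eef_pos: [0.6378, -0.0375, 0.1367]
ee_rot: [3.141, 0.436, -1.237]
force: [-0.1, -1.4, -6.1]
width: 0.016
gripper_force: 50.0
```

```bash
python3 - <<'E'
from lever import *
p,r=now(); rows(p,r,[swing(a) for a in(35,42,49,56,63,70)])
E
```

```text
t 11.65 [ 0.6378 -0.0375  0.1367] [ 3.1415  0.4357 -1.2372] w 0.0160 F [-0.0545 -1.4076 -6.0651]
[0.0, -0.0, 0.0, 0.026, -0.001, 0.006]
[0.0, -0.0, 0.0, -0.092, -0.001, -0.053]
[0.0, -0.0, 0.0, -0.216, -0.001, -0.097]
[0.0, -0.0, 0.0, -0.345, -0.001, -0.126]
[0.0, -0.0, 0.0, -0.476, -0.001, -0.139]
[0.0, -0.0, 0.0, -0.608, -0.001, -0.135]
```

{"name": "arm_command", "arguments": {"series": [0, 0, 0, -0.092, 0, -0.053, 0.1, 0, 0, 0, -0.216, 0, -0.097, 0.1, 0, 0, 0, -0.345, 0, -0.126, 0.1, 0, 0, 0, -0.476, 0, -0.139, 0.1, 0, 0, 0, -0.608, 0, -0.135, 0.1, 0, 0, 0, -0.608, 0, -0.135, 0.1]}}

```text
t: 12.4
eef_pos: [0.622, 0.0102, 0.1753]
ee_rot: [-3.14, 0.436, -1.235]
force: [0.3, -0.9, -1.2]
width: 0.015
gripper_force: 50.0
```

```bash
python3 - <<'E'
from lever import *
p,r=now(); rows(p,r,[swing(a) for a in(70,77,84,91,98,100)])
E
```

```text
t 12.40 [0.622  0.0102 0.1753] [-3.1396  0.4359 -1.2353] w 0.0150 F [ 0.2649 -0.8896 -1.1766]
[-0.001, -0.0, 0.001, 0.01, 0.005, 0.002]
[-0.001, -0.0, 0.001, -0.121, 0.005, 0.021]
[-0.001, -0.0, 0.001, -0.248, 0.005, 0.056]
[-0.001, -0.0, 0.001, -0.37, 0.004, 0.107]
[-0.001, -0.0, 0.001, -0.484, 0.004, 0.172]
[-0.001, -0.0, 0.001, -0.516, 0.004, 0.193]
```

{"name": "arm_command", "arguments": {"series": [0, 0, 0, -0.121, 0, 0.021, 0.1, 0, 0, 0, -0.248, 0, 0.056, 0.1, 0, 0, 0, -0.37, 0, 0.107, 0.1, 0, 0, 0, -0.484, 0, 0.172, 0.1, 0, 0, 0, -0.484, 0, 0.172, 0.1]}}

```text
t: 13.02
eef_pos: [0.6046, 0.0586, 0.179]
ee_rot: [-3.142, 0.436, -1.236]
force: [0.1, 0.1, -0.1]
width: 0.0158
gripper_force: 50.0
```

```bash
python3 - <<'E'
from lever import *
p,r=now(); rows(p,r,[swing(a) for a in(98,)])
a=arm.grab_frame("side");b=arm.grab_frame("top");cv2.imwrite("pics/side4.png",a);cv2.imwrite("pics/top4.png",b)
cv2.imwrite("pics/c6.png",cv2.convertScaleAbs(np.hstack([crop(a,270,130,130,160,3),crop(b,210,110,130,160,3)]),alpha=1.4))
H=CP+CR.apply([[.07,s*.095,.099] for s in(1,-1)]); 
for th in(70,90,98): t=np.radians(th);L=CP+CR.apply([[.07-.14*np.cos(t),s*.095,.099+.14*np.sin(t)] for s in(1,-1)]);print(th,(proj("side",L)-[270,130])*3,(proj("top",L)-[210-130,110])*3)
E
```

```text
t 13.03 [0.6046 0.0586 0.179 ] [-3.1415  0.4365 -1.236 ] w 0.0158 F [ 0.1314  0.0775 -0.0768]
[0.0, 0.0, 0.001, -0.002, -0.001, -0.012]
70 [[107.5038 189.0345]
 [320.3204 125.8485]] [[695.2006 360.6296]
 [610.9991 100.621 ]]
90 [[ 79.2163 148.6879]
 [289.2817  88.7481]] [[626.5273 380.5571]
 [543.1602 118.0702]]
98 [[ 68.1943 137.9552]
 [276.6958  79.1463]] [[598.8339 389.7432]
 [516.1354 127.263 ]]
```

View pics/c6.png

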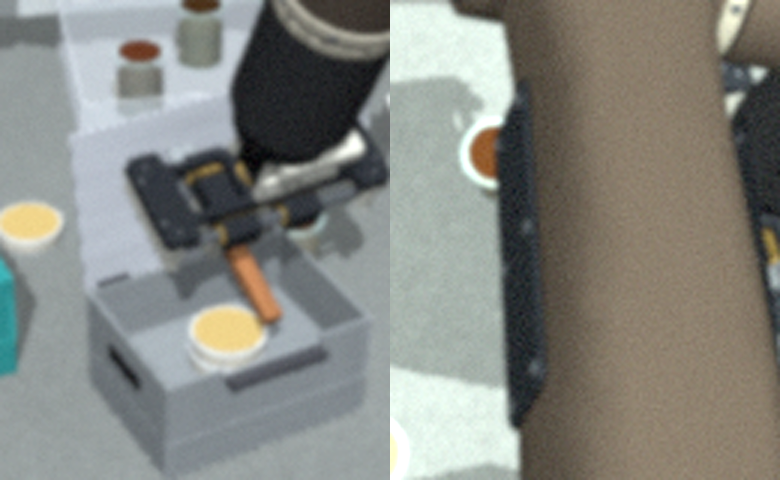

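The lid's upper-left corner is at about (72,140) in the crop, so it stands at about 95–98°. Both inner dishes are visible. Withdraw and lay the spatula down.

```bash
python3 - <<'E'
from lever import *
p,r=now()
L=[.66,-.17]
plan(p,r,[("back",*pose([-.075,.172],25)),("back2",*pose([-.17,.172],15)),("above",*spat([*L,.09],CY,0,.015)),("down",*spat([*L,.0105],CY,0,.015))])
E
```

```text
t 13.12 [0.6048 0.0577 0.1787] [ 3.1412  0.4362 -1.2367] w 0.0154 F [ 0.3361 -0.5727  0.6077]
back rows 3 [0.0, -0.0, 0.0] [0.682, -0.0, -0.394]
back2 rows 3 [0.0, 0.111, 0.0] [0.835, 0.0, -0.399]
above rows 3 [0.0, 0.167, 0.001] [0.812, 0.226, 0.626]
down rows 3 [0.0, -0.0, -0.0] [-0.0, -0.001, 0.795]
```

{"name": "arm_command", "arguments": {"series": [0, 0, 0, 0.682, 0, -0.394, 0.1, 0, 0, 0, 0.682, 0, -0.394, 0.1, 0, 0, 0, 0.682, 0, -0.394, 0.1]}}

```text
t: 13.5
eef_pos: [0.6311, -0.0183, 0.1851]
ee_rot: [3.141, 0.436, -1.24]
force: [0.1, -0.5, -0.7]
width: 0.0152
gripper_force: 50.0
```

{"name": "arm_command", "arguments": {"series": [0, 0.111, 0, 0.835, 0, -0.4, 0.1, 0, 0.111, 0, 0.835, 0, -0.4, 0.1, 0, 0.111, 0, 0.835, 0, -0.4, 0.1]}}

```text
t: 13.88
eef_pos: [0.661, -0.1049, 0.1863]
ee_rot: [3.141, 0.262, -1.238]
force: [-0.5, 0.6, -0.9]
width: 0.0151
gripper_force: 50.0
```

{"name": "arm_command", "arguments": {"series": [0, 0.167, 0.001, 0.812, 0.226, 0.626, 0.1, 0, 0.167, 0.001, 0.812, 0.226, 0.626, 0.1, 0, 0.167, 0.001, 0.812, 0.226, 0.626, 0.1]}}

```text
t: 14.25
eef_pos: [0.6569, -0.1695, 0.1024]
ee_rot: [3.135, 0.002, -1.239]
force: [-0.5, 0.2, -0.5]
width: 0.0159
gripper_force: 50.0
```

{"name": "arm_command", "arguments": {"series": [0, 0, 0, 0, 0, 0.4, 0.1, 0, 0, 0, 0, 0, 0.65, 0.1, 0, 0, 0, 0, 0, 0.74, 0.1, 0, 0, 0, 0, 0, 0.74, 0.1]}}

```text
t: 14.75
eef_pos: [0.661, -0.1705, 0.0323]
ee_rot: [-3.141, -0.001, -1.239]
force: [0.1, -1.0, -0.1]
width: 0.0152
gripper_force: 50.0
```

{"name": "arm_command", "arguments": {"series": [0, 0, 0, 0, 0, 0.04, 0.1, 0, 0, 0, 0, 0, 0.04, 0.1]}}

```text
t: 15.0
eef_pos: [0.6606, -0.1708, 0.0282]
ee_rot: [-3.141, -0.001, -1.239]
force: [-0.4, -0.6, -0.9]
width: 0.0157
gripper_force: 50.0
```

{"name": "arm_command", "arguments": {"series": [0, 0, 0, 0, 0, 0.02, 0.1, 0, 0, 0, 0, 0, 0.03, 0.1, 0, 0, 0, 0, 0, 0.03, 0.1]}}

```text
t: 15.38
eef_pos: [0.6602, -0.1709, 0.0244]
ee_rot: [3.141, -0.001, -1.239]
force: [0.5, 0.0, -0.8]
width: 0.0157
gripper_force: 50.0
```

{"name": "arm_command", "arguments": {"series": [0, 0, 0, 0, 0, 0, 0.4, 0, 0, 0, 0, 0, 0, 0.4, 0, 0, 0, 0, 0, 0, 0.4]}}

```text
t: 15.75
eef_pos: [0.6603, -0.1709, 0.0246]
ee_rot: [-3.142, -0.001, -1.239]
force: [0.6, -0.9, -0.6]
width: 0.0342
gripper_force: 0.0
```

{"name": "arm_command", "arguments": {"series": [0, 0, 0, 0, 0, -0.3, 0.4, 0, 0, 0, 0, 0, -1, 0.4, 0, 0, 0, 0, 0, -1, 0.4]}}

```text
t: 16.12
eef_pos: [0.6632, -0.1711, 0.1301]
ee_rot: [-3.134, -0.005, -1.238]
force: [1.0, -0.0, -0.4]
width: 0.0349
gripper_force: 0.0
```

{"name": "arm_command", "arguments": {"series": [0, 0, 0, 0, 0, -0.6, 1, 0, 0, 0, 0, 0, -1, 1, 0, 0, 0, 0, 0, -1, 1]}}

```text
t: 16.5
eef_pos: [0.662, -0.1709, 0.2288]
ee_rot: [-3.135, -0.004, -1.239]
force: [0.3, -0.1, 0.1]
width: 0.0595
gripper_force: 0.0
```

{"name": "arm_command", "arguments": {"series": [0, 0, 0, 0, 0, -0.6, 1, 0, 0, 0, 0, 0, -0.9, 1, 0, 0, 0, 0, 0, -0.9, 1]}}

```text
t: 16.88
eef_pos: [0.661, -0.1707, 0.3167]
ee_rot: [-3.138, -0.003, -1.239]
force: [-0.1, 0.4, -1.1]
width: 0.0862
gripper_force: 0.0
```

```bash
python3 - <<'E'
from plan import *
p,r=now()
T=[at_z("top",*q,.104)[:2] for q in((222,287),(284,274),(302,355),(240,370))];print("teal",T)
D=np.array([.463,.3165])
c=np.vstack([np.linspace(T[i],T[(i+1)%4],60) for i in range(4)])
bk=np.array([[.671,.353],[.702,.215]]);hinge=(CP+CR.apply([[.11,y,0] for y in np.linspace(-.095,.095,20)]))[:,:2]
for yaw in range(-180,0,10):
    a=np.radians(yaw);x=np.array([np.cos(a),np.sin(a)]);y=np.array([np.sin(a),-np.cos(a)])
    def cl(q,m): d=np.c_[abs((q-D)@x)-.039,abs((q-D)@y)-.097].max(1); return round(d.min()-m,4)
    print(yaw,cl(c,0),cl(bk,.026),cl(hinge,0))
b=arm.grab_frame("top");a=arm.grab_frame("side");cv2.imwrite("pics/top5.png",b);cv2.imwrite("pics/side5.png",a)
cv2.imwrite("pics/c7.png",cv2.convertScaleAbs(np.hstack([crop(a,280,170,130,180,3),crop(b,250,130,130,180,3)]),alpha=1.4))
E
```

```text
t 16.88 [ 0.661  -0.1707  0.3167] [-3.1378 -0.0027 -1.2388] w 0.0862 F [-0.0783  0.4386 -1.1009]
teal [array([0.3953, 0.2495]), array([0.4271, 0.1129]), array([0.2518, 0.0684]), array([0.2165, 0.2022])]
-180 0.0179 0.143 0.06
-170 0.0352 0.1462 0.067
-160 0.0475 0.1249 0.0803
-150 0.0531 0.0912 0.0692
-140 0.0559 0.1084 0.0577
-130 0.0558 0.0967 0.0572
-120 0.0529 0.0706 0.0591
-110 0.0471 0.06 0.0648
-100 0.0387 0.0755 0.0721
-90 0.028 0.085 0.0883
-80 0.0152 0.0882 0.114
-70 -0.0 0.0849 0.1383
-60 -0.0049 0.0754 0.1272
-50 -0.0021 0.0598 0.1111
-40 -0.0022 0.0709 0.0904
-30 -0.0051 0.0969 0.0658
-20 -0.0029 0.118 0.0573
-10 0.0058 0.1335 0.0564
```

View pics/c7.png

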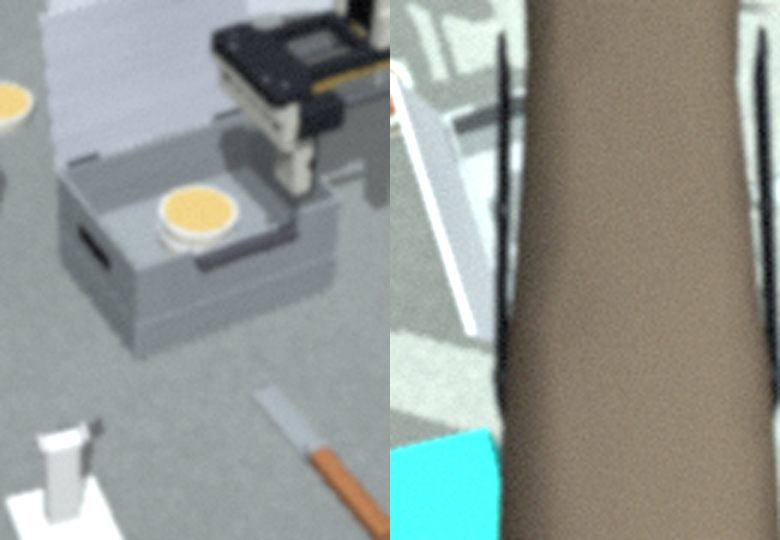

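The spatula lies flat at side crop (255,390) to (390,530). The lid is up, and the pile top is centred at about (199,210) in the crop, which is side (346.3,240). Next, move toward the loose dish.

```bash
python3 - <<'E'
from plan import *
p,r=now()
d=R.from_euler("xyz",[np.pi,0,np.radians(-120)])
plan(p,r,[("go",np.array([.52,.38,.3]),d)],2)
print(proj("side",CP+[0,0,.072]),at_z("side",346.3,240,.072))
E
```

```text
t 16.98 [ 0.6598 -0.1703  0.3132] [ 3.1405 -0.0001 -1.2391] w 0.0871 F [-0.4929  0.2102 -0.9281]
go rows 2 [0.0, -0.0, 0.1] [-1.0, -0.08, 0.02]
go rows 2 [0.0, -0.0, 0.1] [-1.0, 0.07, 0.02]
go rows 2 [0.0, -0.0, 0.1] [-1.0, 0.24, 0.03]
go rows 2 [0.0, -0.0, 0.1] [-1.0, 0.41, 0.02]
go rows 2 [0.0, -0.0, 0.11] [-1.0, 0.6, 0.03]
go rows 2 [0.0, -0.0, 0.03] [-0.3, 0.26, 0.01]
[[344.8032 240.2713]] [0.6079 0.061  0.072 ]
```

{"name": "arm_command", "arguments": {"series": [0, 0, 0.1, -1, -0.08, 0, 1, 0, 0, 0.1, -1, -0.08, 0, 1, 0, 0, 0.1, -1, -0.08, 0, 1]}}

```text
t: 17.35
eef_pos: [0.6341, -0.0711, 0.3126]
ee_rot: [3.139, -0.0, -1.393]
force: [-0.5, -0.5, -0.6]
width: 0.0875
gripper_force: 0.0
```

{"name": "arm_command", "arguments": {"series": [0, 0, 0.1, -1, 0.07, 0, 1, 0, 0, 0.1, -1, 0.07, 0, 1, 0, 0, 0.1, -1, 0.07, 0, 1]}}

```text
t: 17.73
eef_pos: [0.6101, 0.0255, 0.3128]
ee_rot: [3.14, -0.001, -1.551]
force: [0.3, -0.6, 0.5]
width: 0.0876
gripper_force: 0.0
```

{"name": "arm_command", "arguments": {"series": [0, 0, 0.1, -1, 0.24, 0, 1, 0, 0, 0.1, -1, 0.24, 0, 1, 0, 0, 0.1, -1, 0.24, 0, 1]}}

```text
t: 18.1
eef_pos: [0.5847, 0.1246, 0.3128]
ee_rot: [3.14, -0.002, -1.708]
force: [0.2, -0.1, -0.0]
width: 0.0874
gripper_force: 0.0
```

{"name": "arm_command", "arguments": {"series": [0, 0, 0.1, -1, 0.41, 0, 1, 0, 0, 0.1, -1, 0.41, 0, 1, 0, 0, 0.1, -1, 0.41, 0, 1]}}

```text
t: 18.48
eef_pos: [0.5582, 0.2293, 0.3126]
ee_rot: [3.141, -0.002, -1.865]
force: [-0.3, -1.1, -0.0]
width: 0.0872
gripper_force: 0.0
```

{"name": "arm_command", "arguments": {"series": [0, 0, 0.11, -1, 0.6, 0, 1, 0, 0, 0.11, -1, 0.6, 0, 1, 0, 0, 0.11, -1, 0.6, 0, 1]}}

```text
t: 18.85
eef_pos: [0.5302, 0.3426, 0.3123]
ee_rot: [-3.142, -0.003, -2.038]
force: [0.4, 0.0, -0.9]
width: 0.0878
gripper_force: 0.0
```

```bash
python3 - <<'E'
from plan import *
p,r=now()
b=arm.grab_frame("top");a=arm.grab_frame("side");cv2.imwrite("pics/top6.png",b);cv2.imwrite("pics/side6.png",a)
cv2.imwrite("pics/c8.png",cv2.convertScaleAbs(np.vstack([np.hstack([crop(a,255,180,100,75,4),crop(b,170,230,100,75,4)]),np.hstack([crop(a,300,210,100,75,4),crop(b,270,160,100,75,4)])]),alpha=1.2))
E
```

```text
t 18.85 [0.5302 0.3426 0.3123] [-3.1415 -0.0029 -2.038 ] w 0.0878 F [ 0.3966  0.0163 -0.8583]
```

View pics/c8.png

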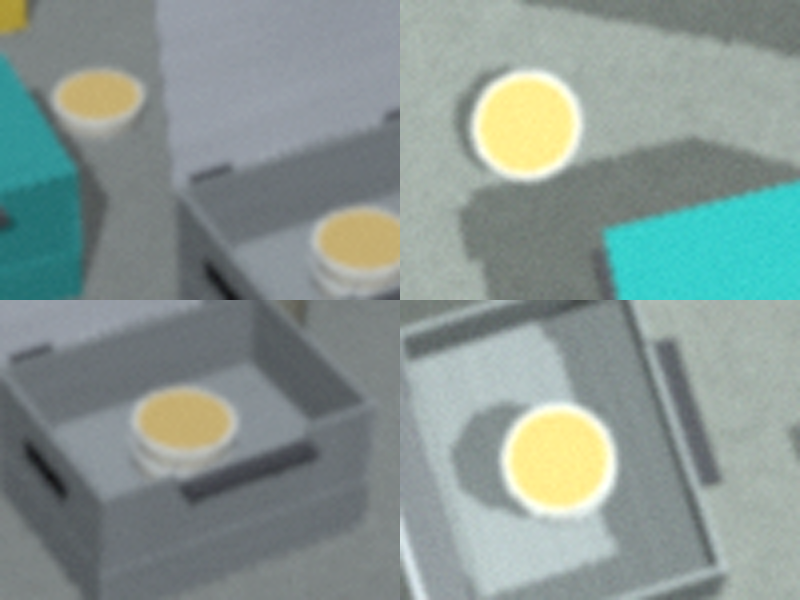

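```bash
python3 - <<'E'
from plan import *
k=.375
for n,z,s,t in(("loose",.016,(279.5,204.25),(201.5,261.25)),("pile",.072,(346,240.75),(309.75,199.75))):
    s=np.subtract(s,k);t=np.subtract(t,k);print(n,at_z("side",*s,z),at_z("top",*t,z),tri(s,t))
print(proj("top",CP+[0,0,.072]))
p,r=now()
d=R.from_euler("xyz",[np.pi,0,np.radians(-120)])
D=np.array([.463,.316,0])
plan(p,r,[("above",D+[0,0,.2],d),("a2",D+[0,0,.12],d),("down",D+[0,0,.027],d)])
E
```

```text
loose [0.4646 0.3166 0.016 ] [0.4609 0.318  0.016 ] [0.4629 0.3183 0.0146]
pile [0.6059 0.0598 0.072 ] [0.6034 0.0619 0.072 ] [0.6051 0.0619 0.07  ]
[[309.9804 199.1165]]
t 18.95 [0.5307 0.3403 0.3129] [-3.1412 -0.0026 -2.04  ] w 0.0877 F [-0.8559 -0.7392  0.8814]
above rows 2 [-0.0, -0.0, 0.03] [0.46, 0.44, 1.0]
above rows 2 [-0.0, -0.002, 0.005] [0.062, 0.052, 0.13]
a2 rows 3 [-0.0, 0.0, -0.0] [0.001, 0.0, 0.8]
down rows 3 [-0.0, 0.0, -0.0] [0.0, 0.001, 0.93]
```

The loose dish is at (0.463,0.317) and the pile at (0.605,0.061), which matches the case centre. Descend and grip.

{"name": "arm_command", "arguments": {"series": [0, 0, 0.03, 0.46, 0.44, 1, 1, 0, 0, 0.03, 0.46, 0.44, 1, 1, 0, 0, 0.03, 0.46, 0.44, 1, 1], "force": 15}}

```text
t: 19.32
eef_pos: [0.4674, 0.3151, 0.2098]
ee_rot: [3.14, -0.009, -2.089]
force: [0.3, 0.1, 1.1]
width: 0.0873
gripper_force: 0.0
```

{"name": "arm_command", "arguments": {"series": [0, 0, 0.005, 0.05, 0.05, 0.5, 1, 0, 0, 0.005, 0.05, 0.05, 0.93, 1, 0, 0, 0.005, 0.05, 0.05, 0.93, 1]}}

```text
t: 19.7
eef_pos: [0.4634, 0.3158, 0.1191]
ee_rot: [-3.141, -0.006, -2.097]
force: [0.8, 0.4, -0.1]
width: 0.0873
gripper_force: 0.0
```

{"name": "arm_command", "arguments": {"series": [0, 0, 0, 0, 0, 0.5, 1, 0, 0, 0, 0, 0, 0.8, 1, 0, 0, 0, 0, 0, 0.92, 1, 0, 0, 0, 0, 0, 0.92, 1]}}

```text
t: 20.2
eef_pos: [0.4644, 0.3184, 0.0299]
ee_rot: [-3.14, 0.0, -2.095]
force: [0.7, -0.5, 0.1]
width: 0.0875
gripper_force: 0.0
```

{"name": "arm_command", "arguments": {"series": [0, 0, 0, 0, 0, 0.03, 1, 0, 0, 0, 0, 0, 0.03, 0.8, 0, 0, 0, 0, 0, 0.03, 0.5, 0, 0, 0, 0, 0, 0.03, 0.5, 0, 0, 0, 0, 0, 0.03, 0.5, 0, 0, 0, 0, 0, 0.03, 0.5], "force": 15}}

```text
t: 20.95
eef_pos: [0.4635, 0.3182, 0.0262]
ee_rot: [-3.141, -0.0, -2.095]
force: [-1.6, -0.2, 5.1]
width: 0.0638
gripper_force: 15.0
```

{"name": "arm_command", "arguments": {"series": [0, 0, 0, 0, 0, -0.2, 0.5, 0, 0, 0, 0, 0, -0.6, 0.5, 0, 0, 0, 0, 0, -1, 0.5]}}

```text
t: 21.32
eef_pos: [0.4631, 0.3177, 0.1263]
ee_rot: [-3.141, -0.002, -2.095]
force: [0.6, 0.0, 0.2]
width: 0.0636
gripper_force: 15.0
```

{"name": "arm_command", "arguments": {"series": [0, 0, 0, 0, 0, -0.5, 0.5, 0, 0, 0, 0, 0, -1, 0.5, 0, 0, 0, 0, 0, -1, 0.5]}}

```text
t: 21.7
eef_pos: [0.4649, 0.3197, 0.2301]
ee_rot: [-3.139, 0.007, -2.094]
force: [0.3, 0.3, -1.6]
width: 0.0632
gripper_force: 15.0
```

```bash
python3 - <<'E'
from plan import *
p,r=now()
d=R.from_euler("xyz",[np.pi,0,np.radians(CY-180)])
C=np.array([.6047,.0607,0])
plan(p,r,[("up",p+[0,0,.12],r),("over",C+[0,0,.345],d),("in",C+[0,0,.16],d)])
a=arm.grab_frame("side");cv2.imwrite("pics/side7.png",a);
E
```

```text
t 21.70 [0.4649 0.3197 0.2301] [-3.1392  0.0067 -2.0945] w 0.0632 F [ 0.3085  0.3207 -1.6216]
up rows 2 [0.0, 0.0, 0.0] [-0.01, -0.0, -1.0]
up rows 2 [0.0, 0.0, 0.0] [0.002, -0.003, -0.2]
over rows 2 [-0.0, 0.0, -0.22] [0.62, -1.0, 0.02]
over rows 3 [-0.0, 0.0, -0.24] [1.0, -0.8, 0.02]
over rows 2 [-0.004, 0.002, -0.086] [0.465, -0.143, 0.007]
in rows 2 [-0.0, -0.0, 0.0] [-0.0, 0.0, 1.0]
in rows 3 [-0.0, -0.0, 0.0] [-0.001, 0.0, 0.85]
```

{"name": "arm_command", "arguments": {"series": [0, 0, 0, 0, 0, -0.5, 0.5, 0, 0, 0, 0, 0, -1, 0.5, 0, 0, 0, 0, 0, -1, 0.5]}}

```text
t: 22.12
eef_pos: [0.4644, 0.3192, 0.3284]
ee_rot: [-3.14, 0.004, -2.095]
force: [-0.2, 0.4, -1.3]
width: 0.0632
gripper_force: 15.0
```

{"name": "arm_command", "arguments": {"series": [0, 0, -0.11, 0.31, -0.5, -0.12, 0.5, 0, 0, -0.22, 0.62, -1, -0.12, 0.5, 0, 0, -0.22, 0.62, -1, -0.12, 0.5, 0, 0, -0.22, 0.62, -1, -0.12, 0.5]}}

```text
t: 22.62
eef_pos: [0.5185, 0.2142, 0.336]
ee_rot: [3.14, -0.003, -1.752]
force: [0.6, 0.2, -1.3]
width: 0.0638
gripper_force: 15.0
```

{"name": "arm_command", "arguments": {"series": [0, 0, -0.12, 0.5, -0.4, 0, 0.5, 0, 0, -0.24, 1, -0.8, 0, 0.5, 0, 0, -0.24, 1, -0.8, 0, 0.5, 0, 0, -0.24, 1, -0.8, 0, 0.5]}}

```text
t: 23.12
eef_pos: [0.5797, 0.1021, 0.3368]
ee_rot: [3.14, -0.001, -1.374]
force: [-0.3, -0.1, -1.8]
width: 0.063
gripper_force: 15.0
```

```bash
python3 - <<'E'
from plan import *
p,r=now()
d=R.from_euler("xyz",[np.pi,0,np.radians(CY-180)])
C=np.array([.6047,.0607,0])
plan(p,r,[("over",C+[0,0,.32],d),("in",C+[0,0,.16],d)])
E
```

```text
t 23.12 [0.5797 0.1021 0.3368] [ 3.1397 -0.0013 -1.3742] w 0.0630 F [-0.2504 -0.0651 -1.7506]
over rows 2 [0.001, -0.001, -0.087] [0.455, -0.164, 0.168]
in rows 2 [0.0, 0.0, -0.0] [0.0, -0.0, 1.0]
in rows 3 [0.0, 0.0, -0.0] [0.0, -0.001, 0.6]
```

{"name": "arm_command", "arguments": {"series": [0, 0, -0.087, 0.455, -0.164, 0.168, 0.5, 0, 0, -0.087, 0.455, -0.164, 0.168, 0.5, 0, 0, -0.087, 0.455, -0.164, 0.168, 0.5]}}

```text
t: 23.5
eef_pos: [0.6045, 0.0618, 0.321]
ee_rot: [3.141, -0.001, -1.237]
force: [0.7, 1.0, 0.0]
width: 0.0637
gripper_force: 15.0
```

{"name": "arm_command", "arguments": {"series": [0, 0, 0, 0, 0, 0.5, 0.5, 0, 0, 0, 0, 0, 1, 0.5, 0, 0, 0, 0, 0, 1, 0.5]}}

```text
t: 23.88
eef_pos: [0.6024, 0.0612, 0.2183]
ee_rot: [3.135, -0.001, -1.236]
force: [0.2, -0.1, 0.5]
width: 0.0636
gripper_force: 15.0
```

{"name": "arm_command", "arguments": {"series": [0, 0, 0, 0, 0, 0.4, 0.5, 0, 0, 0, 0, 0, 0.8, 0.5, 0, 0, 0, 0, 0, 0.8, 0.5, 0, 0, 0, 0, 0, 0.8, 0.5]}}

```text
t: 24.38
eef_pos: [0.6067, 0.0613, 0.1444]
ee_rot: [-3.138, -0.002, -1.235]
force: [0.1, -1.0, -0.7]
width: 0.0635
gripper_force: 15.0
```

```bash
python3 - <<'E'
from plan import *
p,r=now()
d=R.from_euler("xyz",[np.pi,0,np.radians(CY-180)])
C=np.array([.6047,.0607,0])
plan(p,r,[("fin",C+[0,0,.1],d)])
a=arm.grab_frame("side");cv2.imwrite("pics/side8.png",a)
cv2.imwrite("pics/c9.png",cv2.convertScaleAbs(crop(a,290,170,110,110,5),alpha=1.3))
for z in(p[2]-.0262,p[2]-.0102,.056,.072): print(z,(proj("side",[p[0],p[1],z])-[290,170])*5+2,(proj("side",C+[0,0,z])-[290,170])*5+2)
E
```

```text
t 24.38 [0.6067 0.0613 0.1444] [-3.1381 -0.0018 -1.2348] w 0.0635 F [ 0.1297 -1.0365 -0.697 ]
fin rows 2 [-0.002, -0.001, 0.002] [-0.002, 0.022, 0.444]
0.11823152393248815 [[284.1446 278.093 ]] [[280.4032 279.1923]]
0.13423152393248816 [[285.2662 251.8349]] [[281.4978 252.9292]]
0.056 [[279.9335 376.6809]] [[276.2933 377.7971]]
0.072 [[280.9939 351.8568]] [[277.3281 352.9689]]
```

View pics/c9.png

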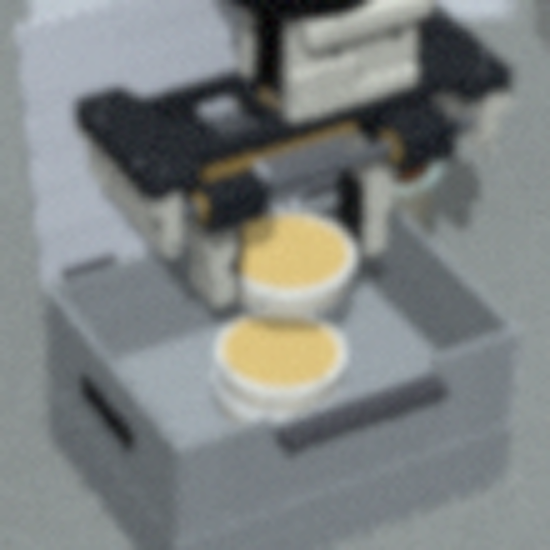

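The held dish's top is centred at about (287,252) and the pile's top at (281,353). After correcting for height they differ by 1–2 mm, which the final target removes.

{"name": "arm_command", "arguments": {"series": [0, 0, 0, 0, 0.015, 0.2, 0.5, 0, 0, 0, 0, 0.015, 0.36, 0.5, 0, 0, 0, 0, 0.015, 0.36, 0.5, 0, 0, 0, 0, 0.015, 0.36, 0.5, 0, 0, 0, 0, 0.015, 0.36, 0.5]}}

```text
t: 25.05
eef_pos: [0.6041, 0.06, 0.1061]
ee_rot: [-3.141, -0.001, -1.236]
force: [-0.0, 0.2, -1.0]
width: 0.0635
gripper_force: 15.0
```

```bash
python3 - <<'E'
from plan import *
p,r=now()
d=R.from_euler("xyz",[np.pi,0,np.radians(CY-180)])
plan(p,r,[("fin",np.array([.6051,.0609,.0992]),d)])
E
```

```text
t 25.05 [0.6041 0.06   0.1061] [-3.1406 -0.0012 -1.2356] w 0.0635 F [-0.0167  0.1986 -0.9912]
fin rows 2 [-0.001, -0.001, 0.001] [-0.005, -0.013, 0.069]
```

{"name": "arm_command", "arguments": {"series": [0, 0, 0, -0.005, -0.013, 0.04, 0.5, 0, 0, 0, -0.005, -0.013, 0.066, 0.5, 0, 0, 0, -0.005, -0.013, 0.066, 0.5]}}

```text
t: 25.42
eef_pos: [0.6045, 0.0607, 0.0985]
ee_rot: [3.141, -0.001, -1.236]
force: [-0.2, 0.0, -0.5]
width: 0.0635
gripper_force: 15.0
```

{"name": "arm_command", "arguments": {"series": [0, 0, 0, 0, 0, 0.007, 0.5, 0, 0, 0, 0, 0, 0.007, 0.5]}}

```text
t: 25.68
eef_pos: [0.6046, 0.0607, 0.0982]
ee_rot: [3.141, -0.001, -1.236]
force: [-1.2, -0.2, 1.4]
width: 0.0635
gripper_force: 15.0
```

Light contact. Release and rise.

{"name": "arm_command", "arguments": {"series": [0, 0, 0, 0, 0, 0, 0.85, 0, 0, 0, 0, 0, 0, 0.85, 0, 0, 0, 0, 0, 0, 0.85, 0, 0, 0, 0, 0, 0, 0.85]}}

```text
t: 26.18
eef_pos: [0.6046, 0.0607, 0.098]
ee_rot: [3.141, -0.001, -1.236]
force: [0.0, 0.3, -0.0]
width: 0.0744
gripper_force: 0.0
```

{"name": "arm_command", "arguments": {"series": [0, 0, 0, 0, 0, -0.2, 0.85, 0, 0, 0, 0, 0, -0.6, 0.85, 0, 0, 0, 0, 0, -1, 0.85, 0, 0, 0, 0, 0, -1, 0.85]}}

```text
t: 26.68
eef_pos: [0.6065, 0.0614, 0.2019]
ee_rot: [-3.135, -0.001, -1.235]
force: [-0.1, 0.4, 0.0]
width: 0.0745
gripper_force: 0.0
```

{"name": "arm_command", "arguments": {"series": [0, 0, 0, 0, 0, -0.5, 0.85, 0, 0, 0, 0, 0, -1, 0.85, 0, 0, 0, 0, 0, -1, 0.85, 0, 0, 0, 0, 0, -1, 0.85]}}

```text
t: 27.18
eef_pos: [0.6041, 0.061, 0.2972]
ee_rot: [3.141, -0.001, -1.236]
force: [0.6, -0.9, -0.8]
width: 0.0744
gripper_force: 0.0
```

{"name": "arm_command", "arguments": {"series": [0, 0, 0, 1, 0, 0, 0.85, 0, 0, 0, 1, 0, 0, 0.85, 0, 0, 0, 1, 0, 0, 0.85]}}

```text
t: 27.55
eef_pos: [0.6371, -0.0358, 0.2955]
ee_rot: [3.137, -0.001, -1.239]
force: [-1.5, 0.0, 0.0]
width: 0.0744
gripper_force: 0.0
```

{"name": "arm_command", "arguments": {"series": [0, 0, 0, 1, 0, 0, 0.85, 0, 0, 0, 1, 0, 0, 0.85, 0, 0, 0, 1, 0, 0, 0.85]}}

```text
t: 27.92
eef_pos: [0.67, -0.1297, 0.2956]
ee_rot: [3.138, -0.0, -1.238]
force: [0.1, 0.3, 0.4]
width: 0.0747
gripper_force: 0.0
```

{"name": "arm_command", "arguments": {"series": [0, 0, 0, 1, 0, 0, 0.85, 0, 0, 0, 1, 0, 0, 0.85, 0, 0, 0, 1, 0, 0, 0.85]}}

```text
t: 28.3
eef_pos: [0.703, -0.2236, 0.2958]
ee_rot: [3.139, 0.0, -1.238]
force: [0.2, -0.0, -0.2]
width: 0.0744
gripper_force: 0.0
```

```bash
python3 - <<'E'
from plan import *
p,r=now()
a=arm.grab_frame("side");b=arm.grab_frame("top");cv2.imwrite("pics/s9.png",a);cv2.imwrite("pics/t9.png",b)
cv2.imwrite("pics/c10.png",cv2.convertScaleAbs(np.hstack([crop(a,280,130,130,190,3),crop(b,240,120,130,190,3)]),alpha=1.3))
C=np.array([.6047,.0607,.088])
print((proj("side",C)-[280,130])*3+1,(proj("top",C)-[240,120])*3+[391,1])
E
```

```text
t 28.30 [ 0.703  -0.2236  0.2958] [ 3.1385  0.0003 -1.2379] w 0.0744 F [ 0.2068 -0.0098 -0.2437]
[[196.8267 316.47  ]] [[600.1317 233.1129]]
```

View pics/c10.png

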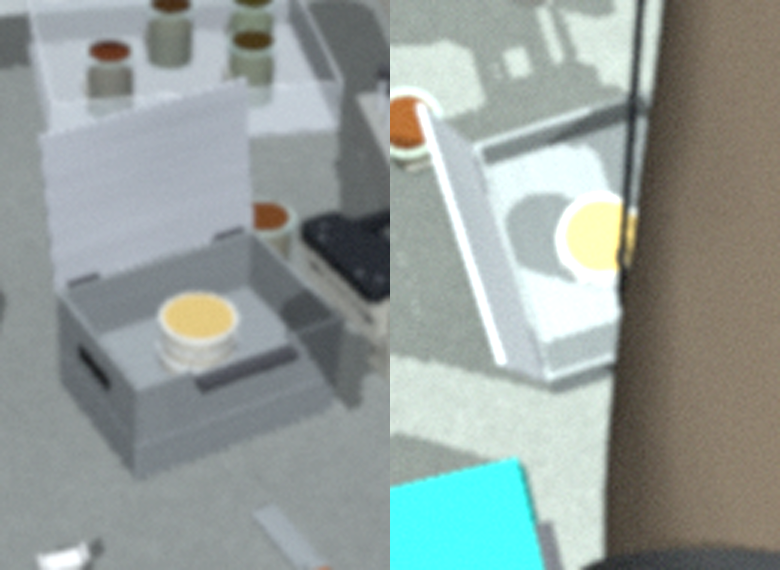

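The three dishes are stacked squarely: the top is at (199,317) against an expected (199,316.5). The lid's corners, at side (295,176) and (361,157), fit about 97°. The spatula lies on the bench, so I'm handing in.

```bash
python3 -c "
from station import arm
print(arm.job_done())"
```

```text
the job is handed in; nothing more can be done
None
```

I handed the job in at about 28 s: the lid was levered up and swung to about 97°, the spatula lies flat on the open bench, and the loose dish is stacked squarely on the two in the case.

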